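Load a logger module onto its rail in the asphalt lab

TASK

Get the measuring rail ready: the blue input module has to be slid onto the rail from its open end, green terminals on the same side as those of the grey module, pushing the grey module up flush against the white head unit and closing all gaps until the orange spring catch snaps up behind the blue module and holds it. The asphalt core standing in the way on the rail's run-in belongs upright in the free well of the orange specimen tray. Leave the other cores, the jar and the brass weight standing where they are.

Things in the scene. Friction and masses are not known exactly. Their poses are not given: they have to be found in the camera images.
- rail: Fixed dark rail, bright guides. Origin on the table under the channel mouth's centre; +x = sliding-in direction. Base plate 60 wide, top z=12, x -95 to 165 mm: run-in apron for x<0, channel x 0 to 105: 39 wide inside, 51 outside, lips z 21 to 25, slot between them 28. Flared guides x -22 to 0, 56 wide narrowing to 39, z to 23. White head unit x 105 to 165, 60 wide, top z=95.
- rail_seat (a point): Fixed point on the channel floor where the centre of the blue module's underside must end (rail x=45, y=0, z=12 mm); axes as the rail.
- rail_mouth (a point): Point on the channel floor at the centre of the mouth (rail x=0, z=12 mm); axes as the rail.
- detent_spot (a point): Fixed point at the crest of the orange spring catch when up (rail x=22 mm, 4.5 mm over the channel floor). The catch is 14 wide, with a shallow ramp (22 deg) towards the mouth and a steep face towards the seat; a module pushed in rides over it (about 5 to 10 N).
- detent (a joint): Orange spring catch: 0 = fully up, up to 0.006 m = pressed down; springs back by itself.
- neighbour (a joint): Grey module captive on the rail, same shape as the blue one: 0 = flush against the head unit, grows (to 0.032 m) as it slides towards the mouth. It slides stiffly (about 1.5 N).
- neighbour_top (a point): Centre of the grey module's top, 87 mm over the table; axes as the rail. Green terminals on its -y side.
- module: Blue input module, loose, standing upright on the table. 40 long (x) by 46 wide (y) by 75 high; origin centre of underside. Underside is a black T-foot: plate 36 wide (y), 40 long, 6 thick, then a neck 24 wide up to z=16, above it the blue body 46 wide (z 16 to 75). Green terminal strip on top along its -y edge. When seated its x, y, z axes point as the rail's.
- module_terminals (a point): Centre of the green terminal strip on the blue module's top (module y=-15.5, z=76.5 mm).
- core: Asphalt core standing on the rail's run-in apron, cylinder 50 diameter, 80 high, about 0.4 kg; origin centre of underside.
- tray: Orange specimen tray, fixed, 90 (x) by 170 (y) by 30 high, walls and floor 5 thick, one divider making two wells about 80 x 77; origin centre of underside.
- tray_free (a point): Centre of the floor (5 mm over the table) of the free well, on the tray's -y side.
- stored_core: Asphalt core 50 diameter, 60 high, standing in the tray's other well (+y side); leave alone. Origin centre of underside.
- rail_core: Brownish asphalt core 50 diameter, 70 high, standing on the table beside the rail's mouth; leave alone. Origin centre of underside.
- jar: Sample jar with blue cap, 56 diameter, 85 high, leave alone. Origin centre of underside.
- weight: Brass calibration weight, 52 diameter, 72 high, leave alone. Origin centre of underside.
- gauge_stand: Dial gauge stand, fixed, tall obstacle: foot 80 x 70, column 210 high at x=+20 mm. Origin centre of underside.

How it is judged:
At the end, for the whole second after the job is handed in: Grey module within 3 mm of the head; blue module upright and straight in the channel within 4 mm of its seat, terminals on the rail's -y side, orange catch up behind it (2 mm); core upright on the floor of the tray's free well (20 mm of its centre); all released and at rest (value of joint neighbour below 0.003 m and x of module in the frame of rail_seat between -0.004 and 0.003 m and y of module in the frame of rail_seat between -0.004 and 0.004 m and z of module in the frame of rail_seat between -0.003 and 0.0045 m and angle between the x axis of module and the x axis of rail, either way round below 0.12 rad and angle between module's own z axis and vertical below 0.1 rad and y of module_terminals in the frame of rail_seat below -0.008 m and value of joint detent below 0.002 m and x of core in the frame of tray_free between -0.02 and 0.02 m and y of core in the frame of tray_free between -0.02 and 0.02 m and z of core in the frame of tray_free below 0.006 m and angle between core's own z axis and vertical below 0.12 rad and linear speed of each of module, core below 0.02 m/s); the robot touches nothing.
It fails at once if the core already stored in the tray is shifted by more than 20 mm or tipped (distance of stored_core from where it was at the start of the episode above 0.02 m or angle between stored_core's own z axis and vertical above 0.35 rad).
It fails at once if the core beside the rail is shifted by more than 20 mm or tipped (distance of rail_core from where it was at the start of the episode above 0.02 m or angle between rail_core's own z axis and vertical above 0.35 rad).
It fails at once if the jar is shifted by more than 20 mm or tipped (distance of jar from where it was at the start of the episode above 0.02 m or angle between jar's own z axis and vertical above 0.35 rad).
It fails at once if the brass weight is shifted by more than 20 mm or tipped (distance of weight from where it was at the start of the episode above 0.02 m or angle between weight's own z axis and vertical above 0.35 rad).
It also fails if it takes over 59 s, if anything falls off the work surface, if the arm or the gripper's body presses on something with over 40 N, if the wrist force passes 120 N, or if a joint passes its speed limit or range.

ROBOT

A 6-joint arm with a two-finger parallel gripper is mounted at the origin on the work surface. World frame = base frame: x ahead of the robot, y to its left, z up, the work surface at z = 0. Lengths are in m, angles in rad, forces in N, time in s.
With the tool pointing down it reaches from about 0.25 to 0.775 m from the base axis. Payload 4 kg.
Tool frame: the origin (TCP) lies between the finger pads; the fingertips stand 11 mm ahead of it and the grasp point (between the pads) lies 8 mm behind it (robot.tip_extent is the z of the fingertips in the tool frame, in m); z points along the fingers, y is the line along which they close (so a half turn about z gives the same grasp; the last joint's range is limited). The gripper opens to 94 mm and grips with 3 to 60 N. Pads are 16 mm wide; open, the fingers measure 119 mm over their backs; the gripper's body (75 mm by 177 mm) begins 78 mm behind the grasp point.
Start: joints at [1.185, 0.087, 1.371, -0, 1.684, -0.103], TCP at [0.153, 0.528, 0.217] pointing down, gripper open.
Joint ranges: [-3.1, 3.1], [-0.76, 2.03], [0.27, 2.55], [-1.08, 4.22], [0.17, 2.65], [-2.57, 2.57]. Speed limits (rad/s): [2.79, 2.79, 3.14, 3.14, 3.14, 3.14].

INTERFACE

Orientations are given as [roll, pitch, yaw] about the fixed x, y, z axes, in that order (R = Rz(yaw) Ry(pitch) Rx(roll)).
In Python, from bench import robot, imaging gives the robot as it stands.
- The arm moves only by the shell command python3 -m pendant 'ROWS'. ROWS is JSON, a list of rows, each a list of 7 numbers: the shift along the world's x, y, z in cm, then the turn, a rotation vector about the world's x, y, z in degrees, then the opening, from 0 (shut) to 1 (fully open). In form: [[dx, dy, dz, ax, ay, az, jaw], ...]. A call has 1 to 8 rows; each row shifts and turns the commanded pose from where the row before left it; what a row does not reach is not made up. A row lasts 1/10 s, in which the tool goes at most 50 mm and 8.59 degrees, less where a joint would pass 70% of its speed; a pose out of reach is approached as far as the arm can. A call is refused whole if a number of a shift passes 5 or a number of a turn 8.59, either way. A call with a gripper value outside its range is refused whole. The fingers move at their own pace and stop on an object; the grip force is fixed at half the most. Time passes only in rows, so rows that do not move let the fingers close. It gives the time, the measured TCP pose, the force, the opening and the grip force at its end, in the units of the state.
- robot.get_obs(): the state, without advancing time (a new reading comes with each control period).
- imaging.snapshot(name): name is "scene" or "top"; returns the picture (420x560x3 uint8, red, green, blue); there is no depth.
- imaging.camera_params(name): a dict with "camera_matrix" (3x3 intrinsics, pixels), "k1" (the pictures are not rectified: a ray, as slopes to the right and down, at radius r is drawn at 1 + k1 r^2 times it, then the intrinsics apply), "R" (3x3) and "t" (3): a world point X has camera coordinates R X + t. Camera axes: x right, y down, z forward; pixel columns grow to the right and rows downward; lengths in m; the calibration is good to about 2 mm. A picture is of the moment at which its call begins. camera_params takes no time and is no camera call.
- robot.close_job(): hands the job in; it is judged then, once.
The state is a dict: "time": time; "joint_positions": joint angles; "qvel": joint speeds; "joint_torque": joint torques, N m; "tool_pos": TCP position; "ee_rot": TCP orientation; "wrist_force": force on the tool from outside, world axes, zero at the start; "wrist_torque": the same for the moment, N m; "width": finger opening in m; "finger_force": force on a finger pad.
Only numpy, scipy, OpenCV 4.12 (cv2) and the standard library are available. Lean on these libraries where they do the work, as an engineer would, in place of code of your own. Each camera call takes 0.05 s, during which the arm holds its last target. There are 200 camera calls.

## Working session

There is one attempt and no reset: what is moved stays moved. The work goes in short steps, Python scripts to look and compute and a shell command to move; the robot and the scene stay as the last step left them, time stands still between calls to the robot, and variables do not carry over. Pictures are saved under pics/ and viewed, at most 10 in all, crops included, and the job is handed in when it is done.

```bash
ls; mkdir -p pics
python3 - <<'E'
from bench import robot, imaging
import cv2
for n in("scene","top"):
    im=imaging.snapshot(n); cv2.imwrite(f"pics/{n}0.png",im[:,:,::-1])
    p=imaging.camera_params(n); print(n,p)
print(robot.get_obs())
E
```

```text
pics
scene {'camera_matrix': array([[498.9864869 ,   0.        , 275.40003371],
       [  0.        , 498.9864869 , 208.94352282],
       [  0.        ,   0.        ,   1.        ]]), 'k1': 0.06160515864235012, 'R': array([[-0.27392931,  0.9616639 , -0.01285585],
       [ 0.73065238,  0.19939652, -0.65298402],
       [-0.62538775, -0.18826462, -0.75726257]]), 't': array([ 0.17252056, -0.33124121,  1.75053272])}
top {'camera_matrix': array([[390.75898235,   0.        , 283.69520454],
       [  0.        , 390.75898235, 204.21619055],
       [  0.        ,   0.        ,   1.        ]]), 'k1': 0.000812531454097163, 'R': array([[-0.02530156, -0.99962941, -0.01004341],
       [-0.98839547,  0.02651997, -0.14956966],
       [ 0.14978058,  0.00614251, -0.98870018]]), 't': array([-0.00559348,  0.54045659,  1.07118009])}
{'time': 0.1, 'joint_positions': array([ 1.18488353e+00,  8.79030152e-02,  1.37209830e+00,  3.53751479e-05,
        1.68358182e+00, -1.03098587e-01]), 'qvel': array([ 0.00070059, -0.00102464, -0.00215742,  0.0005169 , -0.00112635,
        0.00089614]), 'joint_torque': array([ 2.64811475e-03, -3.41252911e+01, -3.03301549e+01,  7.19695073e-02,
        3.04151117e-02, -8.96721349e-05]), 'tool_pos': array([0.15329879, 0.52771995, 0.21541166]), 'ee_rot': array([-3.13961636e+00, -2.39823987e-04,  2.85878216e+00]), 'wrist_force': array([-0.25838115,  0.02018113, -0.36486685]), 'wrist_torque': array([ 0.01418134, -0.03993832, -0.01118848]), 'finger_force': 0.0, 'width': 0.09399843912188316}
```

View pics/scene0.png

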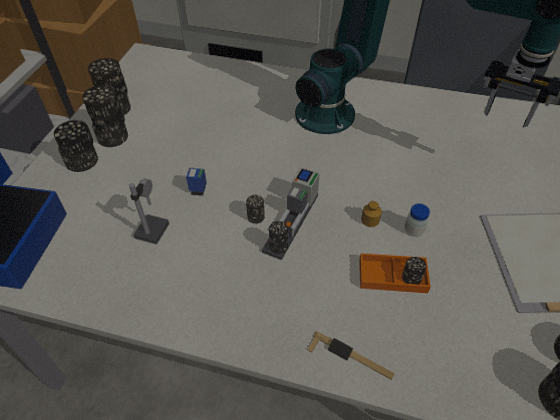

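View pics/top0.png

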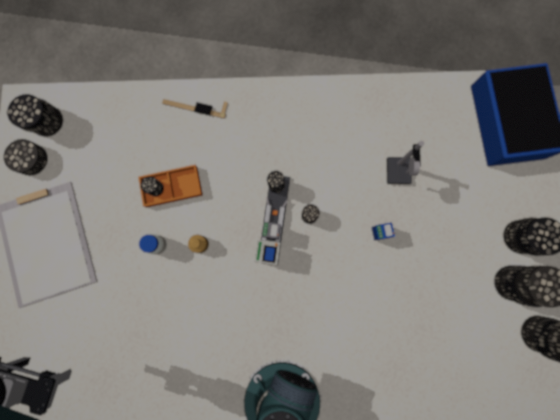

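The scene shows the rail (scene px ~295,215; top px ~273,220) with its open end away from the robot and the core on its apron (top 276,180). The blue module is at top (383,231), the tray at (171,186) and the rail_core at (311,214). I'll enlarge both views for measuring.

Run:
```python
import cv2
s=cv2.imread("pics/scene0.png");t=cv2.imread("pics/top0.png")
cv2.imwrite("pics/sc.png",cv2.resize(s[155:297,180:340],None,fx=4,fy=4,interpolation=cv2.INTER_CUBIC))
cv2.imwrite("pics/tc.png",cv2.resize(t[160:275,250:400],None,fx=5,fy=5,interpolation=cv2.INTER_CUBIC))
```

```text
(no output)
```

View pics/sc.png

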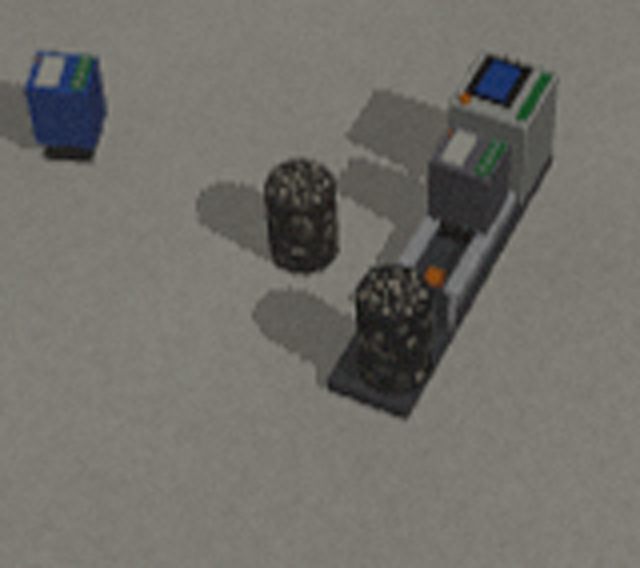

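View pics/tc.png

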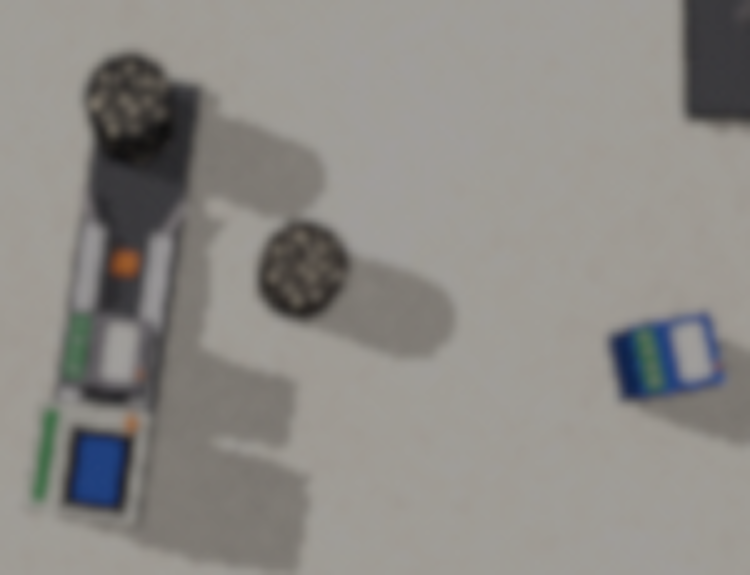

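The close crops give clear features. In the scene crop, the rail's apron corners are at (331,384) and (407,411), the catch at (435,276) and the module top around (65,75). In the top crop, the head corners are at about (155,405) and (135,525), the core top at (129,97) and the rail_core top at (303,266). Next I'll fit poses to these.

```bash
cat > h.py <<'E'
import numpy as np, cv2
from scipy.optimize import least_squares, minimize
from bench import robot, imaging
P={n:imaging.camera_params(n) for n in("scene","top")}
def proj(n,X):
    p=P[n]; c=np.atleast_2d(X)@p["R"].T+p["t"]; s=c[:,:2]/c[:,2:]
    s=s*(1+p["k1"]*(s**2).sum(1,keepdims=True)); K=p["camera_matrix"]
    return s*[K[0,0],K[1,1]]+K[:2,2]
def place(q,L):
    L=np.atleast_2d(np.array(L,float))/1000; c,s=np.cos(q[2]),np.sin(q[2])
    return np.c_[q[0]+c*L[:,0]-s*L[:,1],q[1]+s*L[:,0]+c*L[:,1],L[:,2]]
def full(n,uv,off,f): return (np.array(uv,float)+.5)/f-.5+off
def fit(obs,q0,yaw=True):  # obs: list of (cam, local mm, px)
    f=lambda q:np.concatenate([(proj(n,place(q if yaw else [*q,0],L))-uv).ravel() for n,L,uv in obs])
    r=least_squares(f,q0 if yaw else q0[:2],loss="soft_l1"); return r.x,f(r.x).reshape(-1,2)
def box(x0,x1,y0,y1,z0,z1): return [[a,b,c] for a in(x0,x1) for b in(y0,y1) for c in(z0,z1)]
def silfit(parts,masks,q0,z=0):
    def cost(q):
        t=0
        for n,m in masks.items():
            S=4; r=np.zeros((420*S,560*S),np.uint8)
            for b in parts:
                uv=proj(n,place(q,b)+[0,0,z]); cv2.fillConvexPoly(r,cv2.convexHull(np.round((uv+.5)*S*16-8).astype(np.int32)),255,shift=4)
            r=cv2.resize(r,(560,420),interpolation=cv2.INTER_AREA)/255.
            t+=np.abs(r-m).sum()
        return t
    q0=np.array(q0)
    r=minimize(cost,q0,method="Nelder-Mead",options=dict(initial_simplex=[q0,q0+[.01,0,0],q0+[0,.01,0],q0+[0,0,.15]],xatol=1e-5,fatol=.01))
    return r.x,r.fun
E
python3 - <<'E'
from h import *
S=lambda u,v:full("scene",(u,v),[180,155],4); T=lambda u,v:full("top",(u,v),[250,160],5)
obs=[("scene",[-95,30,6],S(331,384)),("scene",[-95,-30,6],S(407,411)),("scene",[165,-30,95],S(560,70)),("scene",[165,30,95],S(487,55)),
("scene",[105,30,95],S(451,98)),("scene",[18,0,16],S(435,276)),
("top",[-95,30,12],T(203,86)),("top",[165,30,95],T(135,525)),("top",[105,30,95],T(155,405)),("top",[18,0,16],T(125,263))]
for q0 in([.6,0,3.1],):
    q,r=fit(obs,q0); print("rail",q,"deg",np.degrees(q[2]));print(r.round(1).tolist())
for nm,s,t,h in(("core",S(394,293),T(129,97),92),("railcore",S(300,186),T(303,266),70)):
    q2,r=fit([("scene",[0,0,h],s),("top",[0,0,h],t)],[.7,0],False)
    print(nm,q2,r.round(1).tolist(), "in rail",(np.array([[np.cos(q[2]),np.sin(q[2])],[-np.sin(q[2]),np.cos(q[2])]])@(q2-q[:2])*1000).round())
ms={};to={}
for n,lo,hi in(("scene",(180,155),(215,200)),("top",(365,215),(402,248))):
    im=cv2.imread(f"pics/{n}0.png"); h=cv2.cvtColor(im,cv2.COLOR_BGR2HSV)
    m=((h[...,0]>40)&(h[...,0]<135)&(h[...,1]>90)).astype(np.uint8)
    k=np.zeros_like(m); k[lo[1]:hi[1],lo[0]:hi[0]]=m[lo[1]:hi[1],lo[0]:hi[0]]
    hull=cv2.convexHull(cv2.findNonZero(k)); cv2.fillConvexPoly(k,hull,1); ms[n]=k.astype(float); print(n,k.sum(),hull[:,0].min(0),hull[:,0].max(0))
for y0 in(1.7,-1.4):
    print("module",silfit([box(-20,20,-23,23,16,75)],ms,[.62,-.27,y0]))
for n,z in(("top",30),):
    obs=[("top",[sx*45,sy*85,30],uv) for sx,sy,uv in((1,1,(139,178)),(1,-1,(199,166)),(-1,-1,(203,199)),(-1,1,(144,207)))]
    q,r=fit(obs,[.65,.28,.1]); print("tray",q,r.round(1).tolist(),"free",place(q,[0,-41,5]))
for nm,u,v,n,h in(("weight",198,240,"top",72),("jar",150,243,"top",85),("gauge",400,171,"top",10)):
    print(nm,fit([("top",[0,0,h],np.array([u,v]))],[.6,.2],False)[0])
E
```

```text
rail [0.53790666 0.0050026  2.97398671] deg 170.39688667154553
[[-0.9, 0.3], [-0.0, 1.2], [0.1, 0.8], [-0.9, -1.6], [-0.4, 1.2], [0.3, -0.6], [-0.1, -0.3], [-0.0, 0.3], [-0.8, 1.8], [-0.2, 0.3]]
core [0.60287488 0.0009695 ] [[0.0, -0.0], [-0.0, -0.0]] in rail [-65.  -7.]
railcore [ 0.51043283 -0.0928122 ] [[0.2, -0.2], [0.2, -0.2]] in rail [ 11. 101.]
scene 404 [187 168] [205 191]
top 263 [373 224] [393 238]
module (array([ 0.35317045, -0.02386136,  1.82242155]), np.float64(1276.3803921568629))
module (array([ 0.34973276, -0.03325812, -1.31883805]), np.float64(1274.3254901960784))
tray [0.59956346 0.30463641 0.14449585] [[1.6, -0.6], [-0.7, 1.7], [-0.5, -1.4], [0.2, 0.6]] free [[0.6054672  0.26406369 0.005     ]]
weight [0.44280715 0.21668939]
jar [0.43725059 0.34345167]
gauge [ 0.63473451 -0.36537244]
```

```bash
cat > ov.py <<'E'
from h import *
ims={n:cv2.imread(f"pics/{n}0.png") for n in P}
def crop(n,x0,y0,w,h,f,lines):
    c=cv2.resize(ims[n][y0:y0+h,x0:x0+w],None,fx=f,fy=f,interpolation=cv2.INTER_CUBIC); c=cv2.convertScaleAbs(c,alpha=1.6)
    for X,col in lines:
        uv=((proj(n,X)+.5-[x0,y0])*f-.5); cv2.polylines(c,[np.round(uv*16).astype(np.int32)],True,col,1,cv2.LINE_AA,4)
    return c
def rect(q,x0,x1,y0,y1,z): return place(q,[[x0,y0,z],[x1,y0,z],[x1,y1,z],[x0,y1,z]])
E
python3 - <<'E'
from ov import *
ms={}
for n,lo,hi in(("scene",(180,155),(215,200)),("top",(365,215),(402,248))):
    h=cv2.cvtColor(ims[n],cv2.COLOR_BGR2HSV)
    m=((h[...,0]>40)&(h[...,0]<135)&(h[...,1]>90)).astype(np.uint8)
    k=np.zeros_like(m); k[lo[1]:hi[1],lo[0]:hi[0]]=m[lo[1]:hi[1],lo[0]:hi[0]]
    cv2.fillConvexPoly(k,cv2.convexHull(cv2.findNonZero(k)),1); ms[n]=k.astype(float)
for y0 in(-3.0,3.1):
    m,c=silfit([box(-20,20,-23,23,16,75)],ms,[.47,-.27,y0]);print("module",m,c,np.degrees(m[2]))
q=np.array([0.5379,0.0050,2.97399]); G,R,Y=(0,255,0),(0,0,255),(0,255,255)
L=[(rect(q,-95,165,-30,30,12),R),(rect(q,105,165,-30,30,95),G),(rect(q,0,105,-25.5,25.5,25),Y),(rect(q,10,24,-7,7,16),G)]
M=[(rect(m,-20,20,-23,23,75),R),(rect(m,-20,20,-23,23,16),Y)]
f=5.5
a=crop("scene",255,165,70,97,f,L);b=crop("top",252,165,43,105,f,L);c=crop("scene",182,162,30,36,f,M);d=crop("top",368,216,30,30,f,M)
H=max(x.shape[0] for x in(a,b)); pad=lambda x,h:cv2.copyMakeBorder(x,0,h-x.shape[0],0,0,cv2.BORDER_CONSTANT)
out=np.hstack([pad(a,H),pad(b,H),pad(np.vstack([c,d]),H)]);cv2.imwrite("pics/ov1.png",out);print(out.shape)
E
```

```text
module [ 0.45509765 -0.2946845  -2.90249029] 94.72156862745096 -166.30044353031616
module [ 0.45495813 -0.29470068  3.35208213] 95.4156862745098 192.06015879324522
(578, 786, 3)
```

View pics/ov1.png

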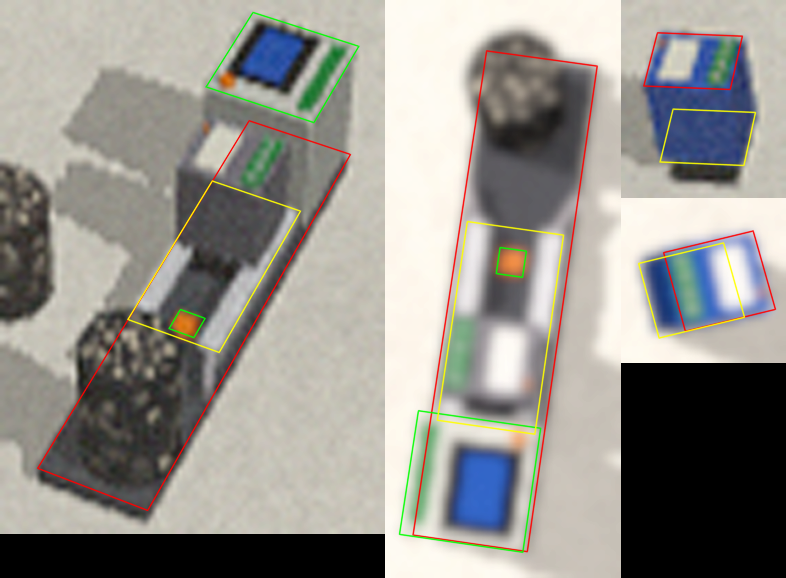

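The overlay puts the rail frame within about 1 px (2 mm): apron, head top and catch box all line up in both views. The module fit is at (0.455,-0.295), yaw about -167°. I'll pick up the core first.

```bash
python3 -m pendant '[[3.2,-3.75,0,0,0,0,1],[3.2,-3.75,0,0,0,0,1],[3.2,-3.75,0,0,0,0,1],[3.2,-3.75,0,0,0,0,1],[3.2,-3.75,0,0,0,0,1],[3.2,-3.75,0,0,0,0,1],[3.2,-3.75,0,0,0,0,1],[3.2,-3.75,0,0,0,0,1]]'
python3 -m pendant '[[3.2,-3.75,0,0,0,0,1],[3.2,-3.75,0,0,0,0,1],[3.2,-3.75,0,0,0,0,1],[3.2,-3.75,0,0,0,0,1],[3.2,-3.75,0,0,0,0,1],[3.2,-3.75,0,0,0,0,1],[0,0,0,0,0,0,1],[0,0,0,0,0,0,1]]'
```

```text
time: 0.9
tool_pos: [0.4101, 0.2264, 0.2162]
ee_rot: [3.142, -0.0, 2.859]
wrist_force: [0.4, 0.9, 1.2]
width: 0.0941
finger_force: 0.0
time: 1.7
tool_pos: [0.6014, 0.0024, 0.215]
ee_rot: [-3.142, -0.003, 2.857]
wrist_force: [0.2, -0.1, 0.5]
width: 0.0941
finger_force: 0.0
```

```bash
python3 -m pendant '[[0.15,-0.1,-4,0,0,0,1],[0,0,-4,0,0,0,1],[0,0,-4,0,0,0,1],[0,0,-2,0,0,0,1],[0,0,-1.8,0,0,0,1],[0,0,0,0,0,0,1],[0,0,0,0,0,0,0],[0,0,0,0,0,0,0]]'
python3 -m pendant '[[0,0,0,0,0,0,0],[0,0,0,0,0,0,0],[0,0,0,0,0,0,0],[0,0,0,0,0,0,0],[0,0,0,0,0,0,0]]'
```

```text
time: 2.5
tool_pos: [0.6038, 0.0028, 0.0606]
ee_rot: [3.141, 0.003, 2.86]
wrist_force: [1.3, 0.4, -0.8]
width: 0.0814
finger_force: 0.0
time: 3.0
tool_pos: [0.6031, 0.0016, 0.0589]
ee_rot: [-3.141, 0.0, 2.859]
wrist_force: [-0.2, -0.3, 1.7]
width: 0.0498
finger_force: 30.0
```

```bash
python3 -m pendant '[[0,0,3,0,0,0,0],[0,0,3,0,0,0,0],[0,0,3,0,0,0,0],[0.2,4.3,0,0,0,0,0],[0,4.3,0,0,0,0,0],[0,4.3,0,0,0,0,0],[0,4.3,0,0,0,0,0],[0,4.3,0,0,0,0,0]]'
python3 -m pendant '[[0,4.3,0,0,0,0,0],[0,0,0,0,0,0,0],[0,0,0,0,0,0,0]]'
python3 - <<'E'
from ov import *
im=imaging.snapshot("top")[:,:,::-1].copy(); s=imaging.snapshot("scene")[:,:,::-1].copy()
cv2.imwrite("pics/top1.png",im);cv2.imwrite("pics/scene1.png",s)
f=5
o=np.hstack([cv2.convertScaleAbs(cv2.resize(x,None,fx=f,fy=f,interpolation=cv2.INTER_CUBIC),alpha=1.5) for x in (s[220:300,350:440],im[150:230,130:200])]);print(o.shape)
cv2.imwrite("pics/t1.png",o)
E
```

```text
time: 3.8
tool_pos: [0.6039, 0.2186, 0.1464]
ee_rot: [-3.14, -0.003, 2.859]
wrist_force: [1.3, 0.0, -4.3]
width: 0.0497
finger_force: 30.0
time: 4.1
tool_pos: [0.6038, 0.261, 0.1463]
ee_rot: [-3.139, -0.003, 2.861]
wrist_force: [-0.8, -0.5, -4.7]
width: 0.0496
finger_force: 30.0
(400, 800, 3)
```

View pics/t1.png

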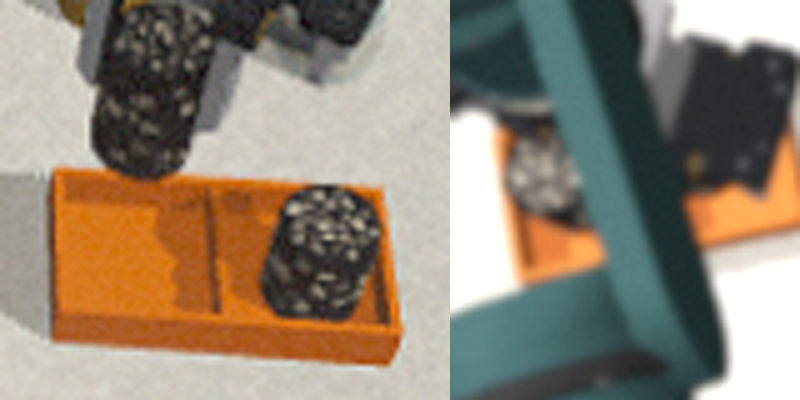

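The core hangs upright above the free well (left in the scene crop). I'll refine the tray pose using the scene view's rim corners at about (53,171), (383,191), (401,327) and (53,320).

Run:
```python
from h import *
S=lambda u,v:full("scene",(u,v),[350,220],5)
obs=[("top",[sx*45,sy*85,30],np.array(uv)) for sx,sy,uv in((1,1,(139,178)),(1,-1,(199,166)),(-1,-1,(203,199)),(-1,1,(144,207)))]
obs+=[("scene",[sx*45,sy*85,30],S(*uv)) for sx,sy,uv in((-1,-1,(53,171)),(-1,1,(383,191)),(1,1,(401,327)),(1,-1,(53,320)))]
q,r=fit(obs,[.6,.3,.1]);print(q,r.round(1).tolist(),place(q,[0,-41,5]))
```

```text
[0.60359974 0.30901707 0.17977869] [[-0.3, -0.8], [-2.9, -0.5], [-1.6, -3.8], [-0.6, 0.1], [-0.5, -2.6], [-0.8, -1.7], [-0.8, 0.5], [-0.0, -3.6]] [[0.61093103 0.26867786 0.005     ]]
```

Run:
```python
from h import *
ms={}
for n in("scene","top"):
    h=cv2.cvtColor(cv2.imread(f"pics/{n}0.png"),cv2.COLOR_BGR2HSV); m=((h[...,0]<18)&(h[...,1]>150)).astype(np.uint8)
    k=np.zeros_like(m); sl=(slice(245,300),slice(350,440)) if n=="scene" else (slice(155,215),slice(130,210)); k[sl]=m[sl]
    hull=cv2.convexHull(cv2.findNonZero(k));cv2.fillConvexPoly(k,hull,1);ms[n]=k.astype(float);print(n,k.sum(),cv2.minAreaRect(hull))
for mm in(ms,{"top":ms["top"]},{"scene":ms["scene"]}):
    q,c=silfit([box(-45,45,-85,85,0,30)],mm,[.605,.305,.15]);print(q,c,place(q,[0,-41,5]))
```

```text
scene 2437 ((394.5350341796875, 272.939697265625), (70.79935455322266, 35.24372863769531), 3.5763344764709473)
top 1776 ((170.02438354492188, 185.78048706054688), (29.613447189331055, 58.52846145629883), 77.90524291992188)
[0.60657449 0.31250044 0.18235301] 273.3019607843137 [[0.6140096  0.27218023 0.005     ]]
[0.60776325 0.31133733 0.17432319] 202.8078431372549 [[0.61487435 0.27095872 0.005     ]]
[0.60660816 0.31241441 0.18713445] 66.27450980392157 [[0.61423597 0.27213021 0.005     ]]
```

The fits from both views agree: the free well centre is (0.614, 0.272). I'll correct for that and lower the core.

```bash
python3 -m pendant '[[1.0,0.9,-3,0,0,0,0],[0,0,-3,0,0,0,0],[0,0,-2,0,0,0,0],[0,0,-1,0,0,0,0],[0,0,0,0,0,0,0],[0,0,0,0,0,0,0]]'
```

```text
time: 4.8
tool_pos: [0.6158, 0.2686, 0.0597]
ee_rot: [3.141, 0.001, 2.858]
wrist_force: [0.6, -0.2, -3.6]
width: 0.0495
finger_force: 30.0
```

```bash
python3 -m pendant '[[0,0,-0.3,0,0,0,0],[0,0,-0.3,0,0,0,0],[0,0,0,0,0,0,0]]'
```

```text
time: 5.1
tool_pos: [0.615, 0.2692, 0.0528]
ee_rot: [3.141, 0.0, 2.859]
wrist_force: [-0.3, 0.9, -4.4]
width: 0.0494
finger_force: 30.0
```

```bash
python3 -m pendant '[[0,0,-0.15,0,0,0,0],[0,0,0,0,0,0,0],[0,0,0,0,0,0,0]]'
```

```text
time: 5.4
tool_pos: [0.6153, 0.2693, 0.0519]
ee_rot: [3.141, 0.001, 2.859]
wrist_force: [-0.5, -0.8, 0.5]
width: 0.0497
finger_force: 30.0
```

```bash
python3 -m pendant '[[0,0,0,0,0,0,0.68],[0,0,0,0,0,0,0.68],[0,0,0,0,0,0,0.68],[0,0,3,0,0,0,0.68],[0,0,4.5,0,0,0,0.68],[0,0,4.5,0,0,0,0.68],[0,0,4.5,0,0,0,1],[-1.33,-4.7,0,0,0,2.4,1]]'
python3 -m pendant '[[-1.33,-4.7,0,0,0,2.4,1],[-1.33,-4.7,0,0,0,2.4,1],[-1.33,-4.7,0,0,0,2.4,1],[-1.33,-4.7,0,0,0,2.4,1],[-1.33,-4.7,0,0,0,2.4,1],[-1.33,-4.7,0,0,0,2.4,1],[-1.33,-4.7,0,0,0,2.4,1],[-1.33,-4.7,0,0,0,2.4,1]]'
python3 -m pendant '[[-1.33,-4.7,0,0,0,2.4,1],[-1.33,-4.7,0,0,0,2.4,1],[-1.33,-4.7,0,0,0,2.4,1],[0,0,0,0,0,0,1],[0,0,0,0,0,0,1]]'
python3 - <<'E'
from h import *
s=imaging.snapshot("scene")[:,:,::-1]; t=imaging.snapshot("top")[:,:,::-1];cv2.imwrite("pics/scene2.png",s);cv2.imwrite("pics/top2.png",t)
f=4
o=np.vstack([np.hstack([cv2.resize(s[y:y+72,x:x+90],None,fx=f,fy=f,interpolation=cv2.INTER_CUBIC) for x,y in((350,225),(165,140))]),
 np.hstack([cv2.resize(t[y:y+72,x:x+90],None,fx=f,fy=f,interpolation=cv2.INTER_CUBIC) for x,y in((130,160),(345,190))])])
cv2.imwrite("pics/v2.png",cv2.convertScaleAbs(o,alpha=1.4))
E
```

```text
time: 6.2
tool_pos: [0.606, 0.227, 0.2257]
ee_rot: [3.131, 0.015, 2.908]
wrist_force: [0.4, -0.9, 0.8]
width: 0.0764
finger_force: 0.0
time: 7.0
tool_pos: [0.4946, -0.1556, 0.2166]
ee_rot: [-3.141, 0.002, -3.045]
wrist_force: [1.4, 0.6, -0.5]
width: 0.0939
finger_force: 0.0
time: 7.5
tool_pos: [0.455, -0.2957, 0.216]
ee_rot: [3.141, 0.0, -2.925]
wrist_force: [-0.9, -0.7, -0.6]
width: 0.0942
finger_force: 0.0
```

View pics/v2.png

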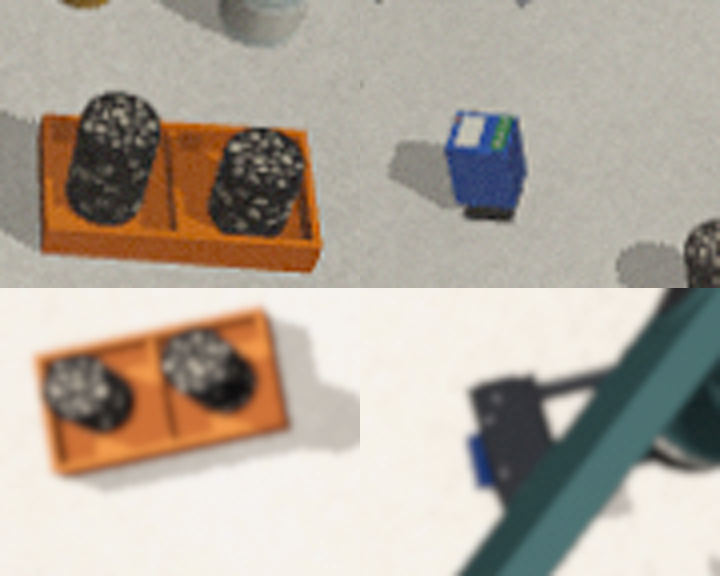

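The core stands upright in the free well (scene crop 115,160) and the stored core hasn't moved. The gripper is over the module, so I'll grasp it.

```bash
python3 -m pendant '[[0,0.1,-4.5,0,0,0,1],[0,0,-4.5,0,0,0,1],[0,0,-4.5,0,0,0,1],[0,0,-2.1,0,0,0,1],[0,0,-2,0,0,0,1],[0,0,0,0,0,0,1],[0,0,0,0,0,0,0],[0,0,0,0,0,0,0]]'
python3 -m pendant '[[0,0,0,0,0,0,0],[0,0,0,0,0,0,0],[0,0,0,0,0,0,0],[0,0,0,0,0,0,0],[0,0,0,0,0,0,0],[0,0,0,0,0,0,0]]'
```

```text
time: 8.4
tool_pos: [0.4568, -0.2939, 0.042]
ee_rot: [-3.139, 0.002, -2.92]
wrist_force: [-0.3, 0.0, -0.3]
width: 0.0815
finger_force: 0.0
time: 9.0
tool_pos: [0.4554, -0.2938, 0.0403]
ee_rot: [3.141, 0.0, -2.922]
wrist_force: [-0.7, 0.9, 2.9]
width: 0.0467
finger_force: 29.4
```

```bash
python3 -m pendant '[[0,0,3,0,0,0,0],[0,0,4,0,0,0,0],[0,0,4,0,0,0,0],[1.95,4.14,0,0,0,-3.2,0],[1.95,4.14,0,0,0,-3.2,0],[1.95,4.14,0,0,0,-3.2,0],[1.95,4.14,0,0,0,-3.2,0],[1.95,4.14,0,0,0,-3.2,0]]'
python3 -m pendant '[[1.95,4.14,0,0,0,-3.2,0],[1.95,4.14,0,0,0,-3,0],[0,0,0,0,0,0,0],[0,0,0,0,0,0,0]]'
python3 - <<'E'
from h import *
s=imaging.snapshot("scene")[:,:,::-1]; t=imaging.snapshot("top")[:,:,::-1];cv2.imwrite("pics/scene3.png",s);cv2.imwrite("pics/top3.png",t)
o=np.hstack([cv2.resize(s[155:270,240:330],None,fx=5,fy=5,interpolation=cv2.INTER_CUBIC),cv2.resize(t[160:275,245:315],None,fx=5,fy=5,interpolation=cv2.INTER_CUBIC)])
cv2.imwrite("pics/v3.png",cv2.convertScaleAbs(o,alpha=1.4))
E
```

```text
time: 9.8
tool_pos: [0.5531, -0.0852, 0.1493]
ee_rot: [3.142, -0.001, 3.08]
wrist_force: [0.7, 0.1, -1.6]
width: 0.0465
finger_force: 29.4
time: 10.2
tool_pos: [0.5916, -0.0032, 0.1489]
ee_rot: [-3.141, -0.002, 2.977]
wrist_force: [-0.5, -0.2, -1.0]
width: 0.0462
finger_force: 29.4
```

View pics/v3.png

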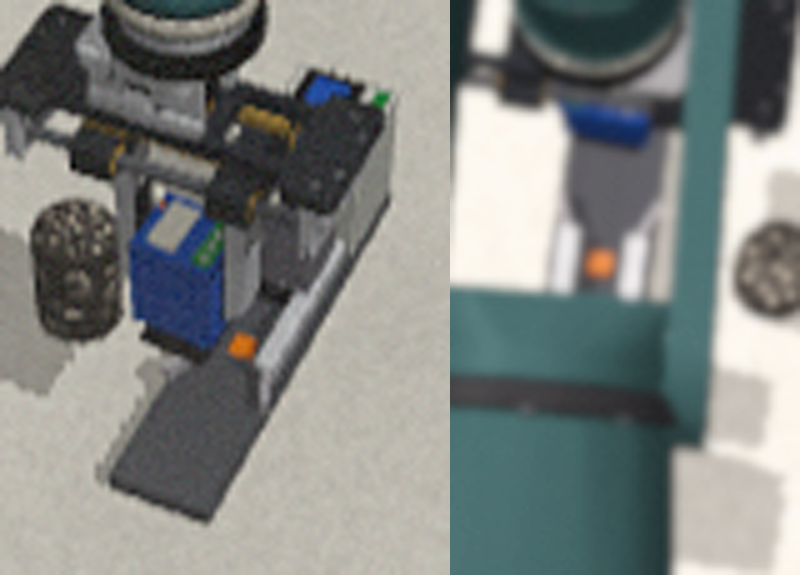

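The module hangs upright over the apron with its green strip on the correct side. The apron corners are clear now (scene crop (110,482) and (210,517)) and the catch is at (242,345)/(600,263), so I'll refine the rail pose.

Run:
```python
from h import *
S0=lambda u,v:full("scene",(u,v),[180,155],4); T0=lambda u,v:full("top",(u,v),[250,160],5)
S=lambda u,v:full("scene",(u,v),[240,155],5); T=lambda u,v:full("top",(u-450,v),[245,160],5)
obs=[("scene",[-95,30,10],S(110,484)),("scene",[-95,-30,10],S(209,518)),("scene",[17,0,14.5],S(242,345)),("top",[17,0,14.5],T(600,263)),
("scene",[165,-30,95],S0(560,70)),("scene",[165,30,95],S0(487,55)),("scene",[105,-30,95],S0(526,122)),("top",[-95,30,12],T0(203,86)),("top",[165,30,95],T0(135,525)),
("top",[2,-25.5,25],T(556,228)),("top",[2,25.5,25],T(656,238))]
q,r=fit(obs,[.538,.005,2.97]);print(q,np.degrees(q[2]),r.round(1).tolist())
o=robot.get_obs();c,s=np.cos(q[2]),np.sin(q[2]);print("tcp in rail mm",np.array([[c,s],[-s,c]])@(o["tool_pos"][:2]-q[:2])*1000,np.degrees(o["ee_rot"]),o["tool_pos"])
```

```text
[0.53854254 0.0049067  2.97620309] 170.52387612598068 [[-0.2, -1.1], [-0.0, -0.3], [0.4, 0.2], [-0.1, -0.1], [-0.1, 0.9], [-1.1, -1.5], [0.3, 1.8], [-0.2, -0.5], [0.1, 0.1], [0.6, 0.1], [-1.9, 0.5]]
tcp in rail mm [-53.70436216   1.0487213 ] [-1.79958807e+02 -6.89177978e-02  1.70364616e+02] [ 0.59134141 -0.00496941  0.14937335]
```

```bash
python3 -m pendant '[[0,0.1,-3,0,0,0,0],[0,0,-3,0,0,0,0],[0,0,-2,0,0,0,0],[0,0,-1.3,0,0,0,0],[0,0,0,0,0,0,0],[0,0,0,0,0,0,0]]'
python3 -m pendant '[[0,0,-0.2,0,0,0,0],[0,0,0,0,0,0,0],[0,0,0,0,0,0,0]]'
```

```text
time: 10.9
tool_pos: [0.5923, -0.0039, 0.0578]
ee_rot: [3.142, 0.001, 2.973]
wrist_force: [0.2, -0.8, -1.1]
width: 0.0468
finger_force: 29.4
time: 11.2
tool_pos: [0.5925, -0.0031, 0.056]
ee_rot: [3.141, 0.002, 2.974]
wrist_force: [0.4, -1.0, -1.2]
width: 0.0466
finger_force: 29.4
```

```bash
python3 -m pendant '[[0,0,-0.25,0,0,0,0],[-0.79,0.13,0,0,0,0,0],[-0.79,0.13,0,0,0,0,0],[-0.79,0.13,0,0,0,0,0],[-0.5,0.08,0,0,0,0,0],[0,0,0,0,0,0,0]]'
python3 -m pendant '[[-0.5,0.08,0,0,0,0,0],[-0.5,0.08,0,0,0,0,0],[0,0,0,0,0,0,0]]'
```

```text
time: 11.8
tool_pos: [0.5623, 0.0019, 0.0526]
ee_rot: [3.142, -0.0, 2.974]
wrist_force: [0.3, 0.0, -2.2]
width: 0.0466
finger_force: 29.4
time: 12.1
tool_pos: [0.5527, 0.0029, 0.0527]
ee_rot: [-3.141, -0.0, 2.974]
wrist_force: [-0.6, -1.3, 0.2]
width: 0.0469
finger_force: 29.4
```

```bash
for i in 1 2 3; do :; done; python3 -m pendant '[[-0.5,0.08,0,0,0,0,0],[-0.5,0.08,0,0,0,0,0],[0,0,0,0,0,0,0]]'
python3 -m pendant '[[-0.5,0.08,0,0,0,0,0],[0,0,0,0,0,0,0]]'
python3 -m pendant '[[-0.5,0.08,0,0,0,0,0],[0,0,0,0,0,0,0]]'
```

```text
time: 12.4
tool_pos: [0.5437, 0.0045, 0.0533]
ee_rot: [-3.141, 0.002, 2.974]
wrist_force: [2.1, -3.6, -0.1]
width: 0.0464
finger_force: 29.4
time: 12.6
tool_pos: [0.5396, 0.0052, 0.054]
ee_rot: [-3.141, 0.004, 2.974]
wrist_force: [2.8, -3.3, 2.0]
width: 0.0467
finger_force: 29.4
time: 12.8
tool_pos: [0.5343, 0.006, 0.0539]
ee_rot: [-3.141, 0.003, 2.974]
wrist_force: [3.3, -3.6, 4.1]
width: 0.0464
finger_force: 29.4
```

```bash
python3 -m pendant '[[-0.5,0,0,0,0,0,0],[-0.5,0.08,0,0,0,0,0],[0,0,0,0,0,0,0]]'
python3 -m pendant '[[-0.5,0.08,0,0,0,0,0],[-0.5,0.08,0,0,0,0,0],[0,0,0,0,0,0,0]]'
python3 -m pendant '[[-0.5,0.08,0,0,0,0,0],[0,0,0,0,0,0,0]]'
```

```text
time: 13.1
tool_pos: [0.5223, 0.0079, 0.0526]
ee_rot: [3.141, -0.001, 2.974]
wrist_force: [1.7, -0.1, 3.2]
width: 0.0466
finger_force: 29.4
time: 13.4
tool_pos: [0.5119, 0.0095, 0.0523]
ee_rot: [3.141, -0.002, 2.974]
wrist_force: [-0.0, -0.0, 4.7]
width: 0.0467
finger_force: 29.4
time: 13.6
tool_pos: [0.5072, 0.01, 0.0523]
ee_rot: [3.141, -0.001, 2.974]
wrist_force: [1.5, -0.1, 3.5]
width: 0.0465
finger_force: 29.4
```

```bash
python3 -m pendant '[[-0.5,0.08,0,0,0,0,0],[0,0,0,0,0,0,0]]'
python3 -m pendant '[[-0.3,0.05,0,0,0,0,0],[0,0,0,0,0,0,0]]'
python3 -m pendant '[[-0.2,0.03,0,0,0,0,0],[0,0,0,0,0,0,0]]'
```

```text
time: 13.8
tool_pos: [0.5029, 0.0106, 0.0526]
ee_rot: [3.141, 0.0, 2.974]
wrist_force: [2.8, 0.2, 3.9]
width: 0.0467
finger_force: 29.4
time: 14.0
tool_pos: [0.5004, 0.011, 0.0527]
ee_rot: [3.141, 0.001, 2.974]
wrist_force: [3.3, -0.3, 2.4]
width: 0.0468
finger_force: 29.4
time: 14.2
tool_pos: [0.4985, 0.0113, 0.0527]
ee_rot: [3.141, 0.001, 2.974]
wrist_force: [3.9, 0.1, 2.4]
width: 0.0465
finger_force: 29.4
```

```bash
python3 -m pendant '[[-0.2,0.03,0,0,0,0,0],[0,0,0,0,0,0,0]]'
python3 -m pendant '[[-0.2,0.03,0,0,0,0,0],[0,0,0,0,0,0,0]]'
python3 -m pendant '[[-0.15,0.02,0,0,0,0,0],[0,0,0,0,0,0,0]]'
```

```text
time: 14.4
tool_pos: [0.4963, 0.0117, 0.0527]
ee_rot: [3.141, 0.0, 2.974]
wrist_force: [3.1, -0.4, 3.3]
width: 0.0463
finger_force: 29.4
time: 14.6
tool_pos: [0.4948, 0.0119, 0.0524]
ee_rot: [3.141, 0.002, 2.974]
wrist_force: [6.2, 0.7, 1.4]
width: 0.0463
finger_force: 29.2
time: 14.8
tool_pos: [0.4947, 0.0119, 0.0526]
ee_rot: [3.141, 0.005, 2.975]
wrist_force: [9.9, 0.4, -0.6]
width: 0.0464
finger_force: 29.1
```

```bash
python3 -m pendant '[[-0.2,0.03,0,0,0,0,0],[0,0,0,0,0,0,0],[0,0,0,0,0,0,0]]'
python3 - <<'E'
from h import *
s=imaging.snapshot("scene")[:,:,::-1];cv2.imwrite("pics/scene4.png",s)
E
```

```text
time: 15.1
tool_pos: [0.4934, 0.0128, 0.0527]
ee_rot: [3.139, 0.006, 2.974]
wrist_force: [12.0, 0.8, -2.4]
width: 0.0459
finger_force: 29.7
```

```bash
python3 -m pendant '[[0,0,0,0,0,0,0.7],[0,0,0,0,0,0,0.7],[0,0,0,0,0,0,0.7],[0,0,4,0,0,0,0.7],[0,0,4,0,0,0,0.7],[0,0,4,0,0,0,0.7],[3,0,0,0,0,0,0.7],[4,0,0,0,0,0,0.7]]'
python3 -m pendant '[[4.9,0,0,0,0,0,0.5],[2,0,0,0,0,0,0],[0,0,0,0,0,0,0],[0,0,0,0,0,0,0]]'
python3 - <<'E'
from h import *
s=imaging.snapshot("scene")[:,:,::-1]; t=imaging.snapshot("top")[:,:,::-1];cv2.imwrite("pics/scene5.png",s);cv2.imwrite("pics/top5.png",t)
o=np.hstack([cv2.resize(s[160:260,250:330],None,fx=6,fy=6,interpolation=cv2.INTER_CUBIC),cv2.resize(t[175:275,250:300],None,fx=6,fy=6,interpolation=cv2.INTER_CUBIC)])
cv2.imwrite("pics/v5.png",cv2.convertScaleAbs(o,alpha=1.4))
E
```

```text
time: 15.95
tool_pos: [0.5608, 0.0124, 0.175]
ee_rot: [3.141, 0.002, 2.974]
wrist_force: [0.5, 0.2, 0.2]
width: 0.0659
finger_force: 0.0
time: 16.35
tool_pos: [0.6284, 0.0124, 0.1712]
ee_rot: [-3.141, -0.004, 2.974]
wrist_force: [0.5, -1.0, -0.1]
width: 0.0373
finger_force: 0.0
```

View pics/v5.png

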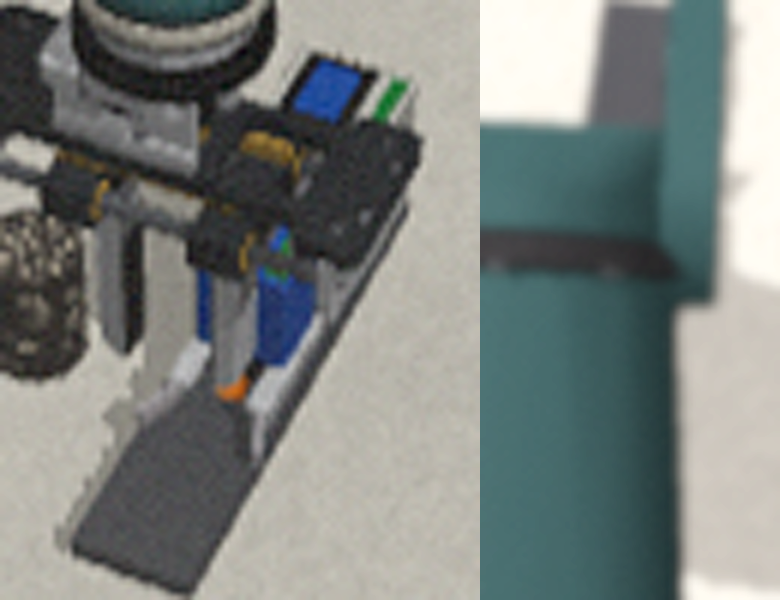

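The module is in the channel, but the gripper hides the catch and gap from view. I'll push from behind with the closed fingers to close everything and feel the hard stop.

```bash
python3 -m pendant '[[-2.5,-0.7,0,0,0,0,0],[-2.5,-0.7,-2.6,0,0,0,0],[0,0,-4,0,0,0,0],[0,0,-4,0,0,0,0],[0,0,-2,0,0,0,0],[0,0,0,0,0,0,0],[0,0,0,0,0,0,0]]'
python3 -m pendant '[[-0.99,0.165,0,0,0,0,0],[-0.99,0.165,0,0,0,0,0],[-0.99,0.165,0,0,0,0,0],[-0.99,0.165,0,0,0,0,0],[0,0,0,0,0,0,0]]'
```

```text
time: 17.15
tool_pos: [0.5793, -0.0016, 0.0476]
ee_rot: [3.142, 0.001, 2.974]
wrist_force: [0.4, 0.2, -0.9]
width: 0.0005
finger_force: 0.0
time: 17.65
tool_pos: [0.5387, 0.0053, 0.0468]
ee_rot: [3.141, -0.0, 2.974]
wrist_force: [0.4, 0.3, -0.2]
width: 0.0004
finger_force: 0.0
```

```bash
python3 -m pendant '[[-0.6,0.1,0,0,0,0,0],[-0.3,0.05,0,0,0,0,0],[0,0,0,0,0,0,0]]'
python3 -m pendant '[[-0.3,0.05,0,0,0,0,0],[0,0,0,0,0,0,0]]'
python3 -m pendant '[[-0.3,0.05,0,0,0,0,0],[0,0,0,0,0,0,0]]'
python3 -m pendant '[[-0.2,0.03,0,0,0,0,0],[0,0,0,0,0,0,0]]'
```

```text
time: 17.95
tool_pos: [0.5308, 0.0065, 0.0464]
ee_rot: [3.142, -0.0, 2.974]
wrist_force: [-0.2, -0.2, 0.1]
width: 0.0002
finger_force: 0.0
time: 18.15
tool_pos: [0.5279, 0.007, 0.0464]
ee_rot: [3.142, -0.0, 2.974]
wrist_force: [0.8, -0.5, 0.4]
width: 0.0007
finger_force: 0.0
time: 18.35
tool_pos: [0.5248, 0.0075, 0.0464]
ee_rot: [3.142, -0.0, 2.974]
wrist_force: [-0.7, -0.7, -0.7]
width: 0.0005
finger_force: 0.0
time: 18.55
tool_pos: [0.5231, 0.0078, 0.0466]
ee_rot: [3.141, 0.0, 2.974]
wrist_force: [1.1, 0.3, 0.8]
width: 0.0006
finger_force: 0.1
```

```bash
python3 -m pendant '[[-0.2,0.03,0,0,0,0,0],[0,0,0,0,0,0,0]]'
python3 -m pendant '[[-0.2,0.03,0,0,0,0,0],[0,0,0,0,0,0,0]]'
python3 -m pendant '[[-0.2,0.03,0,0,0,0,0],[0,0,0,0,0,0,0]]'
```

```text
time: 18.75
tool_pos: [0.5228, 0.0079, 0.0469]
ee_rot: [3.141, 0.005, 2.974]
wrist_force: [5.7, -0.5, -3.4]
width: 0.0003
finger_force: 2.5
time: 18.95
tool_pos: [0.5229, 0.0078, 0.0472]
ee_rot: [3.141, 0.01, 2.974]
wrist_force: [9.7, -1.6, -6.1]
width: 0.0004
finger_force: 4.9
time: 19.15
tool_pos: [0.523, 0.0078, 0.0475]
ee_rot: [3.141, 0.015, 2.974]
wrist_force: [14.3, -0.8, -8.1]
width: 0.0006
finger_force: 7.3
```

Hard stop: 14 N with no motion, and the back face is at rail x≈24–25, as it should be when seated. Now I'll retreat and look.

```bash
python3 -m pendant '[[1,-0.16,0,0,0,0,0],[2.5,-0.4,0,0,0,0,0],[1,0,4,0,0,0,0],[0,0,4.5,0,0,0,0],[0,0,4.5,0,0,0,0],[0,0,4.5,0,0,0,0],[-2,4.5,0,0,0,0,0],[-2,4.5,0,0,0,0,0]]'
python3 -m pendant '[[-2,4.5,0,0,0,0,0],[-2,4.5,0,0,0,0,0],[-2,4.5,0,0,0,0,0],[-2,4.5,0,0,0,0,0],[-2,4.5,0,0,0,0,0],[-2,4.5,0,0,0,0,0],[-2,4.5,0,0,0,0,0],[-2,4.5,0,0,0,0,0]]'
python3 - <<'E'
from ov import *
for n in P: ims[n]=imaging.snapshot(n)[:,:,::-1].copy();cv2.imwrite(f"pics/{n}6.png",ims[n])
q=np.array([0.53854,0.00491,2.9762]); f=6
m=place(q,[45,0,12]); mq=[m[0,0],m[0,1],q[2]]
L=[(rect(q,25,65,-23,23,87),(0,0,255)),(rect(q,10,24,-7,7,16),(0,255,0))]
A=lambda n,x,y,w,h,l:crop(n,x,y,w,h,f,l)
o=np.hstack([A("scene",275,165,55,85,[]),A("scene",275,165,30,85,L),A("top",253,185,38,85,[])])
cv2.imwrite("pics/v6.png",o);print(o.shape)
E
```

```text
time: 19.95
tool_pos: [0.5226, 0.0931, 0.2238]
ee_rot: [3.141, 0.003, 2.971]
wrist_force: [0.4, 0.8, -0.4]
width: 0.0006
finger_force: 0.0
time: 20.75
tool_pos: [0.3606, 0.4544, 0.2215]
ee_rot: [-3.141, -0.0, 2.974]
wrist_force: [1.2, 0.3, -0.0]
width: 0.0007
finger_force: 0.0
(510, 738, 3)
```

View pics/v6.png

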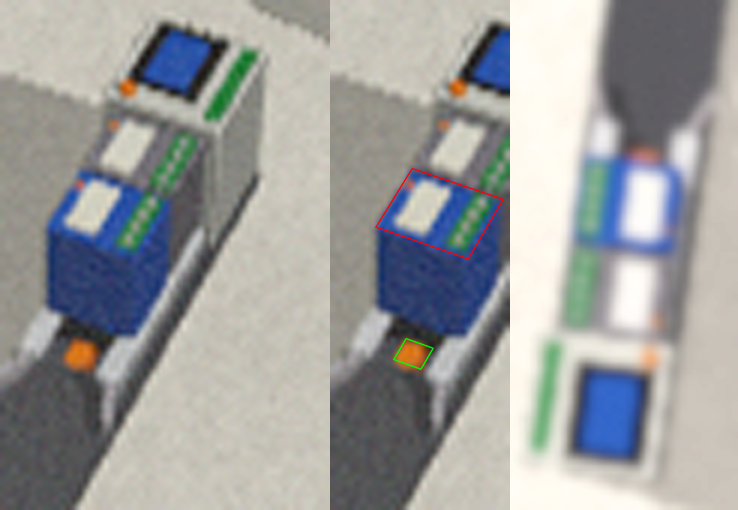

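Grey is against the head, blue is against grey, the green strips line up and the whole orange catch shows behind the blue module. I'll compare the catch with its raised look earlier.

Run:
```python
from h import *
for k in("3","6"):
    h=cv2.cvtColor(cv2.imread(f"pics/scene{k}.png"),cv2.COLOR_BGR2HSV);m=((h[...,0]<18)&(h[...,1]>130))[215:235,275:300]
    v,u=np.nonzero(m);print(k,m.sum(),u.mean()+275,v.mean()+215)
```

```text
3 21 288.0 224.0
6 25 288.16 223.64
```

The catch is in the same place and the same size as when it was up, so I'm handing in.

```bash
python3 -m pendant '[[0,0,0,0,0,0,0],[0,0,0,0,0,0,0]]'; python3 -c "
from bench import robot
print(robot.close_job())"
```

```text
time: 21.05
tool_pos: [0.3624, 0.4521, 0.2213]
ee_rot: [-3.14, -0.0, 2.973]
wrist_force: [0.9, -0.4, -0.3]
width: 0.0006
finger_force: 0.0
the job is handed in; nothing more can be done
None
```

The job is handed in at 21 s but returned no verdict: by the final pictures the blue module is seated flush with the grey one against the head, the catch is up behind it, and the core stands upright in the tray's free well.

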